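Thread a label roll onto the labeller's keyed spindle and work the feed trigger

TASK

Load the loose label roll onto the spindle of the bench labeller: slide it over the spindle, turn it until the slots in its core find the cross pin, and push it fully home against the flange without forcing it. Then squeeze the red feed trigger fully against its grip and let it spring back. Leave the roll on the spindle and do not shift or upset the cleaner bottle, the petri dish or the coverslip box.

Things in the scene. Friction and masses are not known exactly. Their poses are not given: they have to be found in the camera images.
- label_roll: White paper label roll, blue plastic core, thin orange line round each end; 70 mm long, 60 mm outer diameter, 160 g, lying on its side on the worktop. Origin at its middle, x along its axis. Through bore 31 mm in diameter. Both ends are alike.
- roll_end (a point): Centre of one end of the roll, axes as the roll's. In each end four blue teeth (radius 15.5 to 24 mm, 12 mm deep) stand at 45 degrees to y and z and leave a cross of four slots, 12 mm wide or more, along y and z; a 6 mm pin fits with about 0.15 rad of play. Round them is a plain paper tube, 6 mm thick, flush with the teeth.
- labeller: Bench labeller, fixed: grey base plate 14 mm high (x -82 to +82 mm, y -162 to +62 mm), white housing behind the flange (86 mm wide, 128 mm high), steel spindle in front, upright black grip beside it. Origin on the worktop below the centre of the flange's face; x points from the spindle's tip into the housing (the way a roll is pushed on), z up.
- spindle_tip (a point): Centre of the free tip of the spindle, axes as the labeller's. The spindle is level, along x, 95 mm above the worktop, 27 mm in diameter and 90 mm long up to the flange's face; its last 12 mm taper to 16 mm at the tip. It is stiff to turn (0.6 N m).
- cross_pin (a point): Middle of the brass cross pin (6 mm thick, 40 mm end to end) through the spindle, 8 mm in front of the flange; axes as the labeller's, they do not show the pin's angle. The pin stands at a different angle each time, not in line with the slots of a roll put on as it lay. A roll stopped by the pin stays 11 mm short of home; once the slots line up it slides home.
- roll_home (a point): Point on the spindle's axis 35 mm in front of the flange's face (aluminium, 72 mm diameter), axes as the labeller's. The middle of a roll that is fully home lies 2 mm below it: a roll hangs 2 mm low on the spindle, slides and turns easily on it, and can be turned by stroking its top with lightly pressed fingertips.
- grip_top (a point): Centre of the top of the fixed black grip, 125 mm above the worktop, axes as the labeller's. The grip is upright, 24 mm thick along x, 28 mm wide along y, and stands 115 mm to the -y side of the spindle's axis.
- trigger_pad (a point): Front face of the red trigger, 106 mm above the worktop. The trigger stands upright in front (-x) of the grip: 12 mm thick, 22 mm wide, top 122 mm and hinge 36 mm above the worktop. Grip and trigger together measure 56 mm along x at rest, about 41 mm squeezed, and can be squeezed between two fingers from above.
- feed_trigger (a joint): Angle of the trigger: 0 at rest, 0.2 rad fully squeezed towards the grip, its stop. A spring takes about 3 N at the pad to start and 8 N to squeeze it fully, and returns it.
- cleaner_bottle: Bystander: white plastic bottle with a blue cap, 52 mm diameter, 150 mm high; origin at the centre of its underside.
- petri_dish: Bystander: round flat dish, 91 mm diameter, 15 mm high; origin at the centre of its underside.
- coverslip_box: Bystander: small teal and white box, 32 x 54 x 15 mm; origin at the centre of its underside.
There are look-alikes about, which are no part of the job. There is more than one size of the label_roll; the one meant has the size given above.

How it is judged (in metres and radians):
On the way, in this order (a step that is already met when the one before it is completed fails the run):
1. the roll is threaded on the spindle (x of label_roll in the frame of roll_home above -0.07 m and distance between label_roll and roll_home below 0.071 m and angle between the x axis of label_roll and the x axis of roll_home, either way round below 0.15 rad), for 0.1 s.
2. the roll is fully home against the flange, its slots over the pin (x of label_roll in the frame of roll_home above -0.003 m and distance between label_roll and roll_home below 0.007 m), for 0.2 s.
3. the feed trigger is squeezed fully (value of joint feed_trigger above 0.175 rad), for 0.1 s.
At the end, for the whole second after the job is handed in: The roll sits on the spindle with its end within 4 mm of the flange (its middle within 7 mm of roll_home, axes within 0.08 rad), at rest; the trigger, squeezed past 0.175 rad after the roll was home, is back below 0.03 rad (x of label_roll in the frame of roll_home above -0.004 m and distance between label_roll and roll_home below 0.007 m and angle between the x axis of label_roll and the x axis of roll_home, either way round below 0.08 rad and linear speed of label_roll below 0.02 m/s and value of joint feed_trigger below 0.03 rad); the robot touches nothing.
It fails at once if the roll is forced against the labeller with more than 80 N (all contacts added) (contact force between label_roll and labeller above 80 N).
It fails at once if the cleaner bottle is shifted more than 30 mm or tipped (distance of cleaner_bottle from where it was at the start of the episode above 0.03 m or angle between cleaner_bottle's own z axis and vertical above 0.5 rad).
It fails at once if the petri dish is shifted more than 30 mm (distance of petri_dish from where it was at the start of the episode above 0.03 m).
It fails at once if the coverslip box is shifted more than 30 mm (distance of coverslip_box from where it was at the start of the episode above 0.03 m).
It also fails if it takes over 72 s, if anything falls off the work surface, if the arm or the gripper's body presses on something with over 40 N, if the wrist force passes 120 N, or if a joint passes its speed limit or range.

ROBOT

A 7-joint arm with a two-finger parallel gripper is mounted at the origin on a cart in front of the work surface, level with it; the furniture and walls round the work are solid. World frame = base frame: x ahead of the robot, y to its left, z up, the work surface at z = 0. Lengths are in mm, angles in rad, forces in N, time in s.
With the tool pointing down it reaches from about 400 to 875 mm from the base axis. Payload 4.4 kg.
Tool frame: the origin (TCP) lies on the centre line of the jaws, within the pads' length; the fingertips stand 25 mm ahead of it and the grasp point (between the pads) lies 6 mm ahead of it (ctrl.finger_overhang is the distance from the TCP to the fingertips, in mm); z points along the fingers, y is the line along which they close (so a half turn about z gives the same grasp; the last joint's range is limited). The gripper opens to 85 mm and grips with 20 to 120 N. Pads are 22 mm wide; open, the fingers measure 114 mm over their backs; the gripper's body (76 mm by 85 mm) begins 54 mm behind the grasp point. The pads swing forward as they close: fully open they stand 13 mm farther back than shut.
Start: joints at [-1.334, 0.628, 0.038, 1.517, -0.027, 0.996, -0.02], TCP at [193.803, 620.45, 256.313] pointing down, gripper open.
Joint ranges: [-3.06, 3.06], [-0.37, 2.12], [-1.25, 1.32], [0.18, 2.47], [-1.1, 4.24], [0.23, 1.98], [-2.94, 2.94]. Speed limits (rad/s): [2.57, 2.57, 3.14, 3.14, 3.14, 3.14, 3.14].

INTERFACE

Orientations are given as [roll, pitch, yaw] about the fixed x, y, z axes, in that order (R = Rz(yaw) Ry(pitch) Rx(roll)).
In Python, from cell import ctrl gives the robot as it stands. The module is installed in compiled form; this text tells all that it offers.
- The arm moves only by the tool play_rows, never from a script. Its argument "targets" is a list of rows, each a list of 5 numbers: the closure, from 0 (fully open) to 1 (shut), then the shift along the tool's x, y, z in cm, then the turn about the tool's z in degrees. In form: [[gripper, dx, dy, dz, spin], ...]. A call has 1 to 10 rows; each row is the pose to reach, as a shift and turn from the pose commanded when the call began, along the tool's axes at that moment; what a row does not reach only later rows make up. A row lasts 1/10 s, in which the tool goes at most 50 mm and 8.59 degrees, less where a joint would pass 70% of its speed; a pose out of reach is approached as far as the arm can. A call with a gripper value outside its range is refused whole. The fingers move at their own pace and stop on an object; the grip force is fixed at half the most. Time passes only in rows, so rows that repeat a pose let the fingers close. It gives the time, the measured TCP pose, the force, the opening and the grip force at its end, in the units of the state.
- ctrl.read_state(): the state, without advancing time (a new reading comes with each control period).
- ctrl.get_image(name): name is "scene" or "side" or "wrist"; returns (picture, depth): 480x640x3 uint8, red, green, blue; 480x640 float32, mm along the optical axis (not along the pixel's ray), 0 where there is no reading.
- ctrl.calibration(name): a dict with "vfov" (degrees; the focal length in pixels is half the picture's height over the tangent of half this angle, whatever the lens; pixels are square), "cx", "cy" (the principal point, pixels), "k1" (the pictures are not rectified: a ray, as slopes to the right and down, at radius r is drawn at 1 + k1 r^2 times it, then the intrinsics apply), "extrinsics" (4x4, takes a point from camera to world coordinates); the wrist camera has in their place "mount" (4x4, takes a point from camera to tool coordinates, whose origin is the TCP and whose axes are the flange's). Camera axes: x right, y down, z forward; pixel columns grow to the right and rows downward; lengths in mm; the calibration is good to about 2 mm. A picture is of the moment at which its call begins: read the wrist's pose just before it. calibration takes no time and is no camera call.
- ctrl.finish_job(): hands the job in; it is judged then, once.
Trained networks look in the newest picture that a camera, given by its name, has taken for a name from the list of things; names that differ only in an ending like _2 or _b are one class to them, and where a whole thing is asked for, a point or a joint stands for the part that bears it (a point fixed in the world has none). Each returns a list of dicts, best first, with "confidence" (0 to 1); they miss things now and then, are a little off and sometimes report something else, mostly with a low value. They report only what shows in the picture. A call takes as long as a camera call. They do not tell look-alikes from the thing itself.
- ctrl.search_frame(camera, name): "bbox" ([left, top, right, bottom] in pixels, round what is visible of it).
- ctrl.trace(camera, name): "pixels" (480x640 bool, what is visible of it) and "bbox" ([left, top, right, bottom] in pixels, round what is visible of it).
The state is a dict: "clock": time; "qpos": joint angles; "qd": joint speeds; "tau": joint torques, N m; "eef_pos": TCP position; "tool_rot": TCP orientation; "force": force on the tool from outside, world axes, zero at the start; "torque": the same for the moment, N m; "width": finger opening in mm; "gripper_force": force on a finger pad.
Only numpy, scipy, OpenCV 4.12 (cv2) and the standard library are available. Lean on these libraries where they do the work, as an engineer would, in place of code of your own. Each camera call takes 0.05 s, during which the arm holds its last target. There are 200 camera calls.

## Working session

There is one attempt and no reset: what is moved stays moved. The work goes in short steps, Python scripts to look and compute and a tool call to move; the robot and the scene stay as the last step left them, time stands still between calls to the robot, and variables do not carry over. Pictures are saved under pics/ and viewed, at most 10 in all, crops included, and the job is handed in when it is done.

Besides the shell and the picture viewer there is one more tool, called after "Emit:" by a JSON object that holds its "api" and its "payload", one argument or row to a line. play_rows: Moves the arm, as the interface text tells. Its arguments: {"type":"object","properties":{"targets":{"type":"array"}},"required":["targets"]}

```bash
mkdir -p pics
cat > h.py <<'E'
import numpy as np, cv2
from cell import ctrl
from scipy.spatial.transform import Rotation as R
def T_tool(s):
    T=np.eye(4);T[:3,:3]=R.from_euler('xyz',s['tool_rot']).as_matrix();T[:3,3]=s['eef_pos'];return T
def grab(n):
    s=ctrl.read_state();im,d=ctrl.get_image(n);c=ctrl.calibration(n)
    T=np.array(c['extrinsics']) if 'extrinsics' in c else T_tool(s)@np.array(c['mount'])
    return im,d,c,T
def K(c):
    f=240/np.tan(np.radians(c['vfov'])/2);return np.array([[f,0,c['cx']],[0,f,c['cy']],[0,0,1.]]),np.array([c['k1'],0,0,0,0.])
def cloud(d,c,T):
    k,D=K(c);v,u=np.mgrid[0:480,0:640]
    p=cv2.undistortPoints(np.stack([u,v],-1).reshape(-1,1,2).astype(float),k,D).reshape(480,640,2)
    P=np.dstack([p*d[...,None],d]);P=P@T[:3,:3].T+T[:3,3];P[d==0]=np.nan;return P
def proj(p,c,T):
    k,D=K(c);q=(np.atleast_2d(p)-T[:3,3])@T[:3,:3]
    return cv2.projectPoints(q.reshape(-1,1,3),np.zeros(3),np.zeros(3),k,D)[0].reshape(-1,2)
def save(n,im): cv2.imwrite('pics/'+n+'.png',im[...,::-1])
E
cat > a.py <<'E'
from h import *
np.set_printoptions(precision=1,suppress=True)
ims=[]
for n in ['scene','side','wrist']:
    im,d,c,T=grab(n);np.savez(n,im=im,d=d,T=T);save(n,im);P=cloud(d,c,T);ims.append(im)
    print(n,c['vfov'],T[:3,3],T[:3,2])
    for o in ['label_roll','labeller','feed_trigger','grip_top','cleaner_bottle','petri_dish','coverslip_box']:
        for r in ctrl.trace(n,o)[:4]:
            q=P[r['pixels']];print(o,round(r['confidence'],2),np.array(r['bbox']),np.nanmedian(q,0),np.nanpercentile(q,2,axis=0),np.nanpercentile(q,98,axis=0))
E
python3 a.py; python3 -c "
from h import *
print(ctrl.read_state())"
```

```text
scene 55.368986977956816 [  24.7 -177.5  815.5] [ 0.6  0.3 -0.8]
label_roll 0.89 [134.9 255.8 190.1 320. ] [320.2 311.6  73.9] [274.9 270.1   9.5] [374.3 374.5  86.1]
label_roll 0.72 [279.  242.7 308.9 271.6] [528.5 149.5  36.3] [513.1 130.6   0.9] [552.5 181.7  44.1]
label_roll 0.7 [207.2 240.2 249.3 279.8] [448.4 258.1  51.5] [424.9 237.9   6.4] [492.1 292.5  61.5]
labeller 0.93 [356.2 201.9 476.6 321.3] [637.  -87.   15.8] [ 559.  -203.7    9. ] [720.6   7.7 129.1]
feed_trigger 0.8 [445.  251.2 459.9 275.8] [ 633.4 -161.7   92.1] [ 630.3 -171.8   39.9] [ 643.4 -151.5  123.1]
grip_top 0.67 [355.4 201.2 471.9 316.4] [636.3 -86.3  15.8] [ 558.8 -203.5    8.8] [718.2   8.6 129.1]
grip_top 0.65 [445.9 247.7 459.8 276.7] [ 633.7 -162.    93. ] [ 630.4 -172.6   36.9] [ 663.2 -151.8  123.1]
cleaner_bottle 0.87 [304.4 140.5 326.4 197.3] [745.9 199.5  86.4] [734.  181.9  12.4] [769.6 228.3 151. ]
cleaner_bottle 0.53 [208.  236.3 247.  276.7] [448.9 257.8  51.2] [424.9 237.8   6.3] [492.8 292.   61.5]
cleaner_bottle 0.3 [446.1 249.5 461.1 279.9] [ 633.6 -161.7   92.1] [ 630.4 -172.1   37.7] 
[... 1813 characters left out ...]
.2, 'qpos': array([-1.33379367,  0.6283807 ,  0.03850519,  1.51739061, -0.02697491,
        0.99627643, -0.01998303]), 'qd': array([-1.15292853e-03,  4.92254822e-04,  1.46485974e-03, -4.59066718e-05,
       -4.93411487e-05,  1.00942896e-03,  1.43293709e-03]), 'tau': array([ 2.19834646e-05, -5.63281846e+01,  1.22533388e+00, -1.93779123e+01,
        1.07444299e-02,  1.76061450e-03, -7.35755435e-06]), 'eef_pos': array([193.81989643, 620.45951636, 256.32905555]), 'tool_rot': array([ 3.14152964e+00, -1.44974233e-05,  2.83879160e+00]), 'force': array([ 0.33424985,  0.15437621, -0.69010602]), 'torque': array([-0.00466811,  0.02451016,  0.00819671]), 'gripper_force': 0.0, 'width': 85.12813789187571}
```

View pics/scene.png

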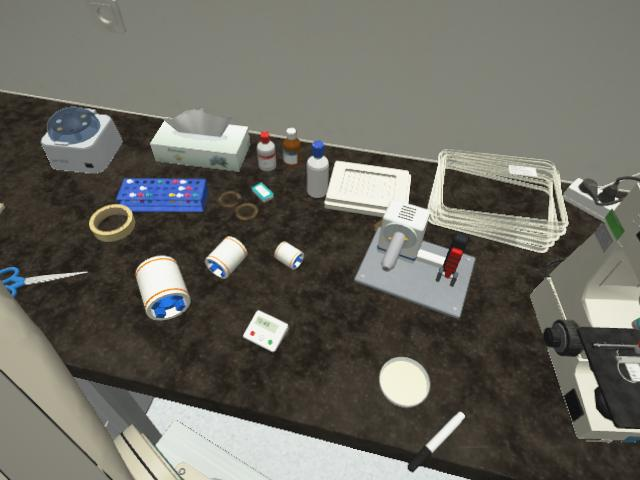

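View pics/side.png

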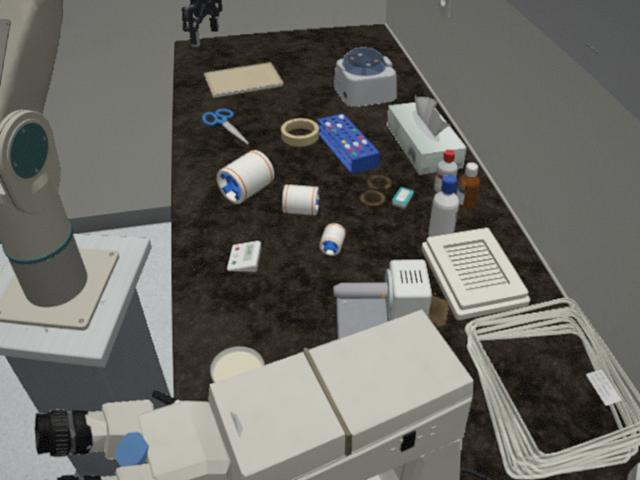

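The scene view shows three look-alike rolls. The middle one, at about (228,258), is ~60 mm high and matches the given size. The labeller is at (415,250), with its spindle pointing at the camera and the trigger at (453,263). The side view shows the spindle tip at (338,290); the microscope hides the grip. Next I'll fit poses.

```bash
cat > b.py <<'E'
from h import *
np.set_printoptions(precision=1,suppress=True)
P=[];C=[]
for n in ['scene','side']:
    z=np.load(n+'.npz');c=ctrl.calibration(n);p=cloud(z['d'],c,z['T']).reshape(-1,3);P.append(p);C.append(z['im'].reshape(-1,3))
def box(i,x,y,z):
    p=P[i];m=(p[:,0]>x[0])&(p[:,0]<x[1])&(p[:,1]>y[0])&(p[:,1]<y[1])&(p[:,2]>z[0])&(p[:,2]<z[1]);return p[m],C[i][m]
# plate
for i in (0,1):
    q,_=box(i,(530,760),(-260,60),(11,19));r=cv2.minAreaRect(q[:,:2].astype(np.float32));print('plate',r,cv2.boxPoints(r).tolist())
    q,_=box(i,(500,760),(-260,60),(80,112))
    # spindle: narrow part, left of housing
    for x in range(530,660,10):
        s=q[(abs(q[:,0]-x)<5)&(q[:,1]>-110)]
        if len(s)>3: print('sp',i,x,len(s),np.median(s,0),s[:,1].min(),s[:,1].max(),s[:,2].max())
    q,_=box(i,(600,760),(-260,60),(117,140)); 
    if len(q):print('top',len(q),q.min(0),q.max(0))
    q,c=box(i,(600,760),(-220,-120),(20,140));red=(c[:,0]>120)&(c[:,1]<70)
    if red.sum():print('red',np.percentile(q[red],[1,50,99],axis=0)); b=~red; print('nonred hi',np.percentile(q[b&(q[:,2]>110)],[2,50,98],axis=0) if (b&(q[:,2]>110)).any() else None)
    q,c=box(i,(405,510),(220,310),(5,70))
    print('roll',len(q),np.percentile(q,[1,99],axis=0))
    t=q[q[:,2]>40];r=cv2.minAreaRect(t[:,:2].astype(np.float32));print(r)
    q,_=box(i,(450,800),(-420,-180),(20,600));print('obst',len(q),q.min(0) if len(q) else 0,q.max(0) if len(q) else 0)
    q=q[q[:,2]>130]
    if len(q):
        print('maxy of tall',[ (x,round(float(q[(abs(q[:,0]-x)<20),1].max())) if (abs(q[:,0]-x)<20).any() else None) for x in range(460,800,40)])
# roll cylinder fit with both views
from scipy.optimize import least_squares
q=np.vstack([box(i,(405,510),(220,310),(5,70))[0] for i in (0,1)])
def res(v,q=q):
    a=np.array([np.cos(v[2]),np.sin(v[2]),0]);w=q-[v[0],v[1],30];s=w@a;r=np.linalg.norm(w-np.outer(s,a),axis=1)
    return np.maximum(abs(s)-35,r-30)*1.0
best=min((least_squares(res,[458,263,t],loss='soft_l1') for t in np.arange(0,3.1,.4)),key=lambda r:r.cost);print('rollfit',best.x,best.cost,len(q))
E
python3 b.py; python3 -c "
import cv2
a=cv2.imread('pics/scene.png');x=cv2.resize(a[195:325,340:480],(560,520),interpolation=2);cv2.imwrite('pics/c1.png',x)"
```

```text
plate ((664.3717651367188, -77.29365539550781), (213.3343505859375, 257.65594482421875), 5.23329496383667) [[546.398681640625, 41.26805114746094], [569.8997802734375, -215.31385803222656], [782.3448486328125, -195.85536193847656], [758.84375, 60.72654724121094]]
sp 0 550 54 [552.  -54.6  97.8] -63.35658310801608 -45.04263830144015 106.84763774772046
sp 0 560 73 [560.2 -55.  104.7] -66.87229095266943 -40.59427825425621 109.72973190279299
sp 0 570 58 [570.  -54.6 106.3] -66.43350544505938 -40.65550700402508 110.71418148502255
sp 0 580 52 [580.3 -52.8 106.4] -65.49133822719618 -39.21037513145228 109.7769389027942
sp 0 590 56 [590.4 -53.6 106.2] -64.3617136490615 -39.024952751012364 111.83661228655353
sp 0 600 52 [600.3 -52.1 105.6] -64.058192154359 -37.71425677690331 111.54956817449704
sp 0 610 52 [610.2 -50.6 106.1] -62.88162987454599 -37.38286218286052 109.72644111852162
sp 0 620 50 [620.  -50.5 106.3] -62.132280669755545 -36.09955515801974 110.50881734335837
sp 0 630 65 [630.4 -49.9 105.2] -65.38619255548718 -29.474720339570837 110.08092151225469
sp 0 640 274 [641.1 -41.  100.7] -82.
[... 1692 characters left out ...]
0 95 [630.  -55.9 105.1] -64.2075876762982 -40.7083171768553 111.36907661076816
sp 1 640 119 [640.3 -54.9 104. ] -75.65466594097097 -12.325123733070654 111.51912766243515
sp 1 650 82 [650.  -80.1  98.2] -86.54334907892712 -75.65712507727403 111.96295003327089
top 1614 [640.  -89.  117.1] [713.8   0.8 134.2]
roll 945 [[428.4 236.6   7.5]
 [497.4 289.6  62.9]]
((462.8387451171875, 262.3929748535156), (69.9798355102539, 53.15998077392578), 0.22505232691764832)
obst 5581 [ 522.2 -420.    20. ] [ 799.6 -180.5  397.3]
maxy of tall [(460, None), (500, None), (540, -400), (580, -380), (620, -360), (660, -351), (700, -396), (740, -417), (780, None)]
rollfit [461.7 269.3   3.1] 2225.6744565719055 2004
```

View pics/c1.png

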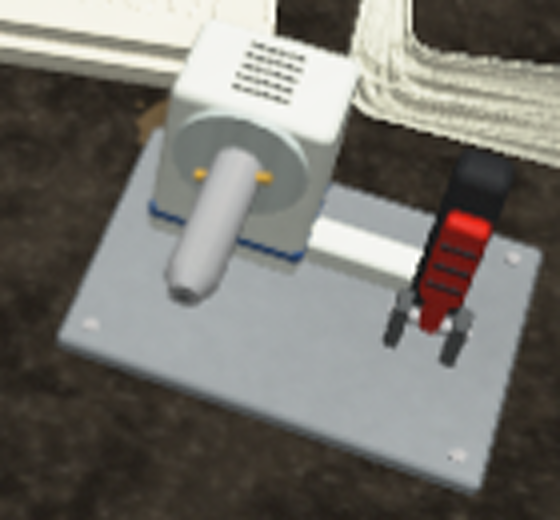

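The crop shows the spindle tip at (185,290) and brass pin ends either side of the spindle, at about (200,175) and (264,178). The trigger is at (455,270). Moving to hover over the 60 mm roll.

Emit:
{"api": "play_rows", "payload": {
  "targets": [
    [0, -4, -2.9, -0.5, -2],
    [0, -8, -5.8, 0, -4],
    [0, -12, -8.6, 1, -6],
    [0, -16, -11.5, 2, -8],
    [0, -20, -14.4, 3, -10],
    [0, -24, -17.2, 4, -12],
    [0, -28, -20.1, 5, -14],
    [0, -32, -23, 5.5, -15],
    [0, -36, -25.9, 5.5, -15],
    [0, -36, -25.9, 5.5, -15]
  ]
}}

```text
clock: 2.2
eef_pos: [465.4, 257.5, 201.3]
tool_rot: [-3.137, 0.003, 3.087]
force: [0.2, -0.1, -0.1]
width: 85.6
gripper_force: 0.0
```

```bash
cat > c.py <<'E'
from h import *
from scipy.optimize import least_squares
np.set_printoptions(precision=3,suppress=True)
s=ctrl.read_state();print(s['eef_pos'],s['tool_rot'],s['qpos'])
im,d,c,T=grab('wrist');save('w1',im);P=cloud(d,c,T)
for r in ctrl.trace('wrist','label_roll')[:3]: print(r['confidence'],r['bbox'],np.nanmedian(P[r['pixels']],0))
q=P.reshape(-1,3);q=q[(abs(q[:,0]-461)<60)&(abs(q[:,1]-266)<50)&(q[:,2]>12)&(q[:,2]<80)]
print(len(q),np.percentile(q,[1,99],axis=0))
def res(v):
    a=np.array([np.cos(v[2]),np.sin(v[2]),0]);w=q-[v[0],v[1],30+v[3]];t=w@a;r=np.linalg.norm(w-np.outer(t,a),axis=1)
    return np.maximum(abs(t)-35,r-30)
for t in (0,.3,-.3):
    b=least_squares(res,[461,266,t,0],loss='soft_l1');print(b.x,b.cost)
E
python3 c.py
```

```text
[465.448 257.55  201.29 ] [-3.137  0.003  3.087] [-0.536  0.533 -0.038  1.905  0.038  0.704  0.919]
0.79 [301.8, 177.7, 372.1, 266.8] [456.503 270.401  56.857]
0.76 [325.7, 2.3, 502.0, 127.6] [341.513 327.358  80.256]
0.67 [192.3, 276.1, 253.2, 327.2] [525.245 172.114  35.186]
6063 [[425.249 242.14   19.751]
 [494.525 299.501  61.66 ]]
[461.251 271.151  -0.047   0.565] 831.4357247018613
[461.251 271.151  -0.047   0.565] 831.4357247018569
[461.251 271.151  -0.047   0.565] 831.435724701861
```

View pics/w1.png

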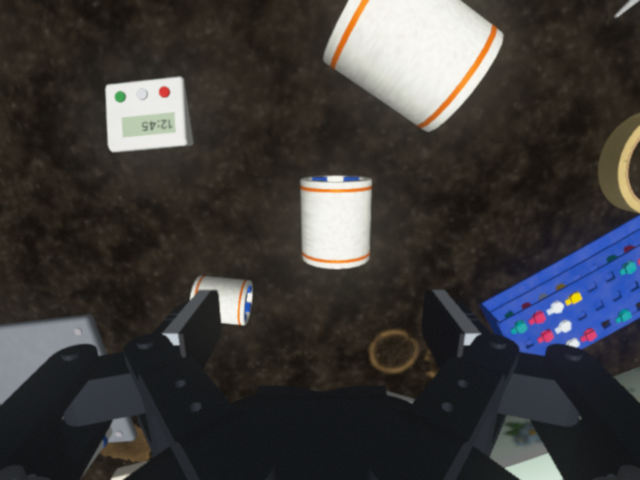

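The wrist view shows the target roll at (336,222), centred near (461,270) with yaw about -0.05. The big and small look-alikes are clear of the fingers. Descending to grasp.

Emit:
{"api": "play_rows", "payload": {
  "targets": [
    [0, -0.1, 0.4, 3, 0],
    [0, -0.1, 0.4, 7, 0],
    [0, -0.1, 0.4, 11, 0],
    [0, -0.1, 0.4, 14, 0],
    [0, -0.1, 0.4, 16.5, 0],
    [0, -0.1, 0.4, 16.7, 0],
    [0.5, -0.1, 0.4, 16.7, 0],
    [0.5, -0.1, 0.4, 16.7, 0],
    [0.5, -0.1, 0.4, 16.7, 0],
    [0.5, -0.1, 0.4, 16.7, 0]
  ]
}}

```text
clock: 3.3
eef_pos: [462.0, 270.9, 36.0]
tool_rot: [3.14, 0.002, 3.101]
force: [-2.4, 0.4, 7.5]
width: 58.5
gripper_force: 65.2
```

Emit:
{"api": "play_rows", "payload": {
  "targets": [
    [0.5, 0, 0, -2, 0],
    [0.5, 0, 0, -5, 0],
    [0.5, 0, -2, -8, 0],
    [0.5, -0.5, -6, -11, -1],
    [0.5, -1, -10, -12, -2],
    [0.5, -1.5, -14, -12, -3],
    [0.5, -2, -18, -12, -4],
    [0.5, -2.5, -22, -12, -5],
    [0.5, -3, -26, -12, -6],
    [0.5, -3.2, -30, -12, -7]
  ]
}}

```text
clock: 4.3
eef_pos: [481.5, -33.1, 155.0]
tool_rot: [-3.141, 0.002, -3.06]
force: [1.1, 0.8, -0.7]
width: 58.9
gripper_force: 65.3
```

Emit:
{"api": "play_rows", "payload": {
  "targets": [
    [0.5, 0, -2.9, 0, 0],
    [0.5, 0, -2.9, 0, 0],
    [0.5, 0, -2.9, 0, 0],
    [0.5, 0, -2.9, 0, 0]
  ]
}}

```text
clock: 4.7
eef_pos: [483.4, -58.9, 154.6]
tool_rot: [3.141, 0.001, -3.059]
force: [-0.2, 0.2, -2.0]
width: 58.7
gripper_force: 65.3
```

```bash
cat > d.py <<'E'
from h import *
from scipy.optimize import least_squares
np.set_printoptions(precision=3,suppress=True)
s=ctrl.read_state();print(s['eef_pos'],s['tool_rot'],s['force'],s['width'],ctrl.finger_overhang)
e=s['eef_pos']
for n in ['scene','side','wrist']:
    im,d,c,T=grab(n);save('d_'+n,im);P=cloud(d,c,T).reshape(-1,3)
    col=im.reshape(-1,3).astype(int)
    # spindle
    q=P[(P[:,0]>563)&(P[:,0]<625)&(abs(P[:,1]+53-.08*(P[:,0]-590))<17)&(P[:,2]>85)&(P[:,2]<116)]
    if len(q)>30:
        f=lambda v:np.hypot((q[:,1]-v[0]-v[1]*(q[:,0]-600))*np.cos(v[1]),q[:,2]-95-v[2])-13.5
        b=least_squares(f,[-52,.08,0],loss='soft_l1');print(n,'spindle y@600,slope,dz',b.x,b.cost/len(q),len(q))
    q=P[(abs(P[:,0]-e[0])<55)&(abs(P[:,1]-e[1])<45)&(abs(P[:,2]-e[2]+6)<45)]
    cc=col[(abs(P[:,0]-e[0])<55)&(abs(P[:,1]-e[1])<45)&(abs(P[:,2]-e[2]+6)<45)]
    q=q[cc.min(1)>120]
    if len(q)>30:
        def res(v):
            a=np.array([np.cos(v[2])*np.cos(v[4]),np.sin(v[2])*np.cos(v[4]),np.sin(v[4])]);w=q-[v[0],v[1],v[3]];t=w@a;r=np.linalg.norm(w-np.outer(t,a),axis=1)
            return np.maximum(abs(t)-35,r-30)
        b=least_squares(res,[e[0],e[1],.08,e[2]-6,0],loss='soft_l1');print(n,'roll x y yaw z pitch',b.x,b.cost/len(q),len(q))
E
python3 d.py
```

```text
[483.422 -58.917 154.595] [ 3.141  0.001 -3.059] [-0.173  0.202 -1.966] 58.73776019048486 25.0
scene roll x y yaw z pitch [483.296 -59.774   0.077 148.826   0.01 ] 0.7217591389933514 911
side spindle y@600,slope,dz [-48.732   0.085   0.614] 0.6461626730955234 592
side roll x y yaw z pitch [483.135 -57.415   0.082 149.073  -0.002] 0.5966124179744079 743
wrist roll x y yaw z pitch [483.85  -57.278   0.082 149.054   0.004] 0.357929136390375 20777
```

```bash
cat > e.py <<'E'
from h import *
from scipy.optimize import least_squares
np.set_printoptions(precision=3,suppress=True)
for n in ['scene','side']:
    z=np.load(n+'.npz');c=ctrl.calibration(n);P=cloud(z['d'],c,z['T']).reshape(-1,3)
    for hw in (14,18,24):
        q=P[(P[:,0]>565)&(P[:,0]<622)&(abs(P[:,1]+52-.08*(P[:,0]-600))<hw)&(P[:,2]>85)&(P[:,2]<118)]
        f=lambda v:np.hypot((q[:,1]-v[0]-v[1]*(q[:,0]-600))*np.cos(v[1]),q[:,2]-v[2])-13.5
        for dz in (None,95):
            g=f if dz is None else (lambda v:f([v[0],v[1],dz]))
            b=least_squares(g,[-52,.08,95],loss='soft_l1',f_scale=.5);print(n,hw,dz,b.x,b.cost/len(q),len(q))
    m=(P[:,2]>70)&(P[:,2]<112)&(P[:,0]>530)&(P[:,0]<565)&(abs(P[:,1]+54)<20);print('tip x',np.percentile(P[m],[0,2,10],axis=0)[:,0])
# 2D silhouette check: project model axis edges into images
im=np.load('side.npz')['im'];c=ctrl.calibration('side');T=np.load('side.npz')['T']
for y in (-48.7,-50.5,-52.5):
    u=lambda x:[x,y+.083*(x-600),95]
    print(y,proj([u(565),u(600),u(630)],c,T))
s=cv2.resize(im[270:345,320:440],(800,500),interpolation=cv2.INTER_CUBIC)
im2=np.load('scene.npz')['im'];c=ctrl.calibration('scene');T=np.load('scene.npz')['T']
for y in (-48.7,-50.5,-52.5):
    u=lambda x:[x,y+.083*(x-600),95]
    print(y,proj([u(565),u(600),u(630)],c,T))
for y in range(284,300,1): print(y,im[y,360],im[y,375]) if 0 else None
# column profile side, row profile scene
print('side col 362',im[275:310,362].mean(1).round().astype(int))
print('scene row 250',im2[250,375:415].mean(1).round().astype(int))
E
python3 e.py
```

```text
scene 14 None [-50.57    0.08   94.826] 0.2648806632074206 303
scene 14 95 [-50.558   0.08   95.   ] 0.2680334639186859 303
scene 18 None [-50.546   0.082  94.831] 0.2629219417582584 306
scene 18 95 [-50.538   0.082  95.   ] 0.26589358357729787 306
scene 24 None [-50.546   0.082  94.831] 0.2629219417582584 306
scene 24 95 [-50.538   0.082  95.   ] 0.26589358357729787 306
tip x [549.165 550.286 551.307]
side 14 None [-48.672   0.092  95.627] 0.39072848323079284 542
side 14 95 [-48.773   0.091  95.   ] 0.4185796222807172 542
side 18 None [-48.672   0.092  95.627] 0.39072848323079284 542
side 18 95 [-48.773   0.091  95.   ] 0.4185796222807172 542
side 24 None [-48.672   0.092  95.627] 0.39072848323079284 542
side 24 95 [-48.773   0.091  95.   ] 0.4185796222807172 542
tip x [552.274 552.457 553.963]
-48.7 [[340.484 290.906]
 [361.269 290.699]
 [379.03  290.499]]
-50.5 [[340.428 291.686]
 [361.239 291.478]
 [379.023 291.277]]
-52.5 [[340.365 292.555]
 [361.206 292.345]
 [379.015 292.143]]
-48.7 [[386.918 263.301]
 [392.373 250.42 ]
 [396.86  239.834]]
-50.5 [[387.773 263.66 ]
 [393.212 250.763]
 [397.686 240.164]]
-52.5 [[388.723 264.061]
 [394.145 251.146]
 [398.604 240.532]]
side col 362 [ 47  47  47  45  39  41  40  86 145 164 165 165 165 161 160 158 151 144
 134 123 109  93  88 103 139 150 147 147 146 148 145 146 143 145 147]
scene row 250 [168 163 143 128 131 127 111  96  92  76  71 109 155 176 185 191 193 194
 194 194 189 183 177 165 147 129 126 134 133 134 134 133 133 133 133 132
 133 132 132 131]
```

The side and scene cameras agree: the roll is about 0.6 mm off the spindle axis in y, 54 mm too high, and its yaw matches. I'll lower it and thread it on.

Emit:
{"api": "play_rows", "payload": {
  "targets": [
    [0.5, 0, -0.05, 2, 0],
    [0.5, 0, -0.05, 4, 0],
    [0.5, 0, -0.05, 5.4, 0],
    [0.5, 0, -0.05, 5.4, 0],
    [0.5, -1.5, -0.05, 5.4, 0],
    [0.5, -3, -0.05, 5.4, 0],
    [0.5, -4, -0.05, 5.4, 0],
    [0.5, -4.5, -0.05, 5.4, 0],
    [0.5, -5, -0.05, 5.4, 0],
    [0.5, -5, -0.05, 5.4, 0]
  ]
}}

```text
clock: 5.85
eef_pos: [533.6, -56.4, 100.5]
tool_rot: [3.142, 0.0, -3.06]
force: [-0.2, 0.5, -1.1]
width: 58.7
gripper_force: 65.2
```

Emit:
{"api": "play_rows", "payload": {
  "targets": [
    [0.5, -1, 0, 0, 0],
    [0.5, -2, 0, 0, 0],
    [0.5, -3, 0, 0, 0],
    [0.5, -4, 0, 0, 0],
    [0.5, -4.8, 0, 0, 0],
    [0.5, -5.3, 0, 0, 0],
    [0.5, -5.6, 0, 0, 0],
    [0.5, -5.8, 0, 0, 0],
    [0.5, -5.8, 0, 0, 0]
  ]
}}

```text
clock: 6.75
eef_pos: [591.0, -51.9, 100.2]
tool_rot: [3.142, -0.0, -3.06]
force: [0.9, 0.4, -1.3]
width: 58.9
gripper_force: 65.2
```

Emit:
{"api": "play_rows", "payload": {
  "targets": [
    [0.5, -0.15, 0, 0, 0],
    [0.5, -0.3, 0, 0, 0],
    [0.5, -0.3, 0, 0, 0]
  ]
}}

```text
clock: 7.05
eef_pos: [594.2, -51.6, 100.3]
tool_rot: [3.142, 0.0, -3.06]
force: [-0.1, -0.7, -0.9]
width: 58.7
gripper_force: 65.2
```

Emit:
{"api": "play_rows", "payload": {
  "targets": [
    [0.5, -0.1, 0, 0, 0],
    [0.5, -0.2, 0, 0, 0],
    [0.5, -0.2, 0, 0, 0]
  ]
}}

```text
clock: 7.35
eef_pos: [596.1, -51.5, 100.3]
tool_rot: [-3.142, 0.0, -3.06]
force: [0.2, 0.7, -1.9]
width: 58.7
gripper_force: 65.2
```

Emit:
{"api": "play_rows", "payload": {
  "targets": [
    [0.5, -0.1, 0, 0, 0],
    [0.5, -0.2, 0, 0, 0],
    [0.5, -0.2, 0, 0, 0]
  ]
}}

```text
clock: 7.65
eef_pos: [596.8, -51.4, 100.0]
tool_rot: [3.142, -0.003, -3.061]
force: [-4.6, 0.6, 1.0]
width: 58.5
gripper_force: 65.5
```

Contact with the pin at TCP x≈596.8, with 4.6 N. Releasing, then backing off to look at the slots.

Emit:
{"api": "play_rows", "payload": {
  "targets": [
    [0.5, 0.2, 0, 0, 0],
    [0.3, 0.2, 0, 0, 0],
    [0, 0.2, 0, 0, 0],
    [0, 0.2, 0, 0, 0],
    [0, 0.2, 0, 0, 0],
    [0, 0.2, 0, -3, 0],
    [0, 0.2, 0, -7, 0],
    [0, 2, 0, -9, 0],
    [0, 6, 0, -9, 0]
  ]
}}

```text
clock: 8.55
eef_pos: [543.1, -55.6, 193.7]
tool_rot: [-3.141, 0.012, -3.06]
force: [0.0, -0.7, -0.3]
width: 85.4
gripper_force: 0.0
```

Emit:
{"api": "play_rows", "payload": {
  "targets": [
    [0, 4, 0, 1, 0],
    [0, 8, 0, 3, 0],
    [0, 8, 0, 3, 0],
    [0, 8, 0, 3, 0]
  ]
}}

```text
clock: 8.95
eef_pos: [457.9, -62.8, 160.3]
tool_rot: [-3.142, -0.0, -3.061]
force: [1.5, 0.5, 0.6]
width: 85.4
gripper_force: 0.0
```

```bash
cat > f.py <<'E'
from h import *
import sys
np.set_printoptions(precision=2,suppress=True)
xc=float(sys.argv[1]);tag=sys.argv[2]
# rectify roll's rear face (plane perpendicular to axis): rows = z, cols = across
u=np.array([np.cos(.083),np.sin(.083),0]);v=np.array([-u[1],u[0],0])
ctr=np.array([xc,-49.6+.083*(xc-600),93.])-35*u
im,d,c,T=grab('wrist');save('f_'+tag,im)
P=cloud(d,c,T).reshape(-1,3)
q=P[(abs(P[:,0]-xc)<50)&(abs(P[:,1]+52)<40)&(P[:,2]>100)&(P[:,2]<130)]
print('roll top pts x pct',np.percentile(q[:,0],[0.5,2,98,99.5]),'zmax',np.percentile(q[:,2],99), 'y med of top',np.median(q[q[:,2]>120][:,1]))
def rect(im,c,T,ctr,h=40,s=7):
    g=np.arange(-h,h,1/s);Y,Z=np.meshgrid(g,-g)
    pts=ctr+Y[...,None]*(-v)+Z[...,None]*np.array([0,0,1.])   # seen from the front: left = +v
    uv=proj(pts.reshape(-1,3),c,T).reshape(Y.shape+(2,)).astype(np.float32);return cv2.remap(im,uv[...,0],uv[...,1],cv2.INTER_LINEAR)
a=rect(im,c,T,ctr)
z=np.load('scene.npz');cs=ctrl.calibration('scene')
fl=np.array([642.5,-50.5+.082*42.5,95.])-8*u   # pin centre (scene estimate of axis)
b=rect(z['im'],cs,z['T'],fl)
save('r_'+tag,cv2.resize(np.hstack([a,b]),(800,400)))
E
python3 f.py 596.5 a; python3 -c "
from h import *
print(ctrl.read_state()['eef_pos'])"
```

```text
[459.703201   -62.66383169 160.71579287]Traceback (most recent call last):
  File "f.py", line 11, in <module>
    print('roll top pts x pct',np.percentile(q[:,0],[0.5,2,98,99.5]),'zmax',np.percentile(q[:,2],99), 'y med of top',np.median(q[q[:,2]>120][:,1]))
                               ~~~~~~~~~~~~~^^^^^^^^^^^^^^^^^^^^^^^^
    return _quantile_unchecked(
        a, q, axis, out, overwrite_input, method, keepdims, weights)
    return _ureduce(a,
                    func=_quantile_ureduce_func,
    ...<5 lines>...
                    overwrite_input=overwrite_input,
                    method=method)
    r = func(a, **kwargs)
    result = _quantile(arr,
                       quantiles=q,
    ...<2 lines>...
                       out=out,
                       weights=wgt)
    slices_having_nans = np.isnan(arr[-1, ...])
                                  ~~~^^^^^^^^^
IndexError: index -1 is out of bounds for axis 0 with size 0
```

Emit:
{"api": "play_rows", "payload": {
  "targets": [
    [0, -3, 0, -1, 0],
    [0, -6, 0, -1.5, 0],
    [0, -8.7, 0, -1.5, 0],
    [0, -8.7, 0, -1.5, 0],
    [0, -8.7, 0, -1.5, 0]
  ]
}}

```text
clock: 9.5
eef_pos: [546.4, -55.3, 175.4]
tool_rot: [3.141, 0.001, -3.06]
force: [-0.4, -0.5, -0.3]
width: 85.5
gripper_force: 0.0
```

```bash
sed -i 's/^save(.r_.*$//; s/^print(.roll top.*$/print(len(q), np.percentile(q[:,0],[0.5,99.5]) if len(q) else 0)/' f.py
cat >> f.py <<'E'
im2,d2,c2,T2=grab('scene');ctr2=ctr+np.array([0,-1.2,0]);e=rect(im2,c2,T2,ctr2)
save('r_'+tag,cv2.resize(np.hstack([a,e,b]),(800,267)))
E
python3 f.py 596.5 a
```

```text
9668 [551.68 624.7 ]
```

View pics/r_a.png

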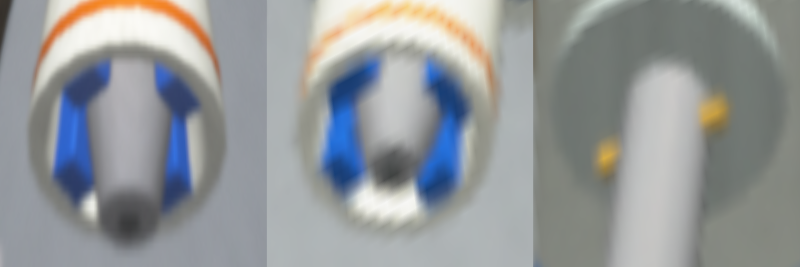

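From the front, the slots look about upright, with white openings at left, right and bottom. The pin is tilted ~22° counterclockwise, so the roll's top has to turn ~12 mm towards +y.

Emit:
{"api": "play_rows", "payload": {
  "targets": [
    [1, -2, -0.6, 0, 0],
    [1, -5, -0.6, 0, 0],
    [1, -5, -0.6, 0, 0],
    [1, -5, -0.6, 0, 0],
    [1, -5, -0.6, 0, 0],
    [1, -5, -0.6, 1.5, 0],
    [1, -5, -0.6, 2.2, 0],
    [1, -5, -0.6, 2.5, 0],
    [1, -5, -0.6, 2.5, 0]
  ]
}}

```text
clock: 10.5
eef_pos: [594.9, -57.6, 150.0]
tool_rot: [3.141, -0.001, -3.06]
force: [-0.5, 0.3, 0.1]
width: 0.1
gripper_force: 0.0
```

Emit:
{"api": "play_rows", "payload": {
  "targets": [
    [1, 0, 0, 0.2, 0],
    [1, 0, 0, 0.2, 0]
  ]
}}

```text
clock: 10.7
eef_pos: [595.6, -57.6, 148.5]
tool_rot: [-3.142, 0.0, -3.06]
force: [-0.1, 0.3, -0.3]
width: -0.1
gripper_force: 0.0
```

Emit:
{"api": "play_rows", "payload": {
  "targets": [
    [1, 0, 0, 0.1, 0],
    [1, 0, 0, 0.15, 0],
    [1, 0, 0, 0.15, 0]
  ]
}}

```text
clock: 11.0
eef_pos: [595.8, -57.6, 147.9]
tool_rot: [-3.141, 0.001, -3.061]
force: [-1.2, 1.2, 6.6]
width: -0.0
gripper_force: 3.1
```

Emit:
{"api": "play_rows", "payload": {
  "targets": [
    [1, 0, 0.3, 0, 0],
    [1, 0, 0.6, 0, 0],
    [1, 0, 0.9, 0, 0],
    [1, 0, 1.2, 0, 0],
    [1, 0, 1.2, 0, 0]
  ]
}}

```text
clock: 11.5
eef_pos: [595.4, -46.0, 147.9]
tool_rot: [-3.141, 0.002, -3.06]
force: [-0.4, -1.8, 6.4]
width: -0.0
gripper_force: 3.1
```

Emit:
{"api": "play_rows", "payload": {
  "targets": [
    [1, -0.2, 0, 0, 0],
    [1, -0.4, 0, 0, 0],
    [1, -0.6, 0, 0, 0],
    [1, -0.6, 0, 0, 0]
  ]
}}

```text
clock: 11.9
eef_pos: [596.1, -46.1, 147.7]
tool_rot: [-3.141, -0.01, -3.061]
force: [-12.6, -2.1, 17.7]
width: 0.1
gripper_force: 8.8
```

Emit:
{"api": "play_rows", "payload": {
  "targets": [
    [1, 0.6, 0, 0, 0],
    [1, 0.6, 0, -1, 0],
    [1, 0.6, -0.6, -2.7, 0],
    [0, 3, -0.6, -2.7, 0],
    [0, 5.6, -0.6, -2.7, 0],
    [0, 5.6, -0.6, -2.7, 0],
    [0, 5.6, -0.6, -2.7, 0],
    [0, 5.6, -0.6, -2.7, 0]
  ]
}}

```text
clock: 12.7
eef_pos: [546.6, -55.3, 174.2]
tool_rot: [3.141, 0.002, -3.06]
force: [0.4, 0.4, 0.7]
width: 72.5
gripper_force: 0.0
```

```bash
sed -i 's/,(800,267))/,(798,266))/' f.py; python3 f.py 596.5 b
```

```text
9606 [551.66 624.44]
```

View pics/r_b.png

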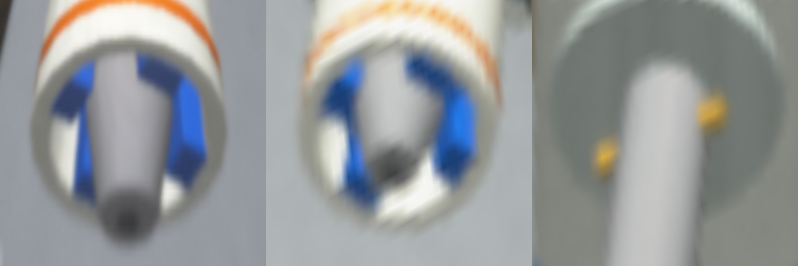

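Compared with r_a, the roll has turned ~17° counterclockwise (bottom slot now at (410,198)). The pin needs ~22°, so a few mm more stroke, then a push.

Emit:
{"api": "play_rows", "payload": {
  "targets": [
    [1, -2, -0.2, 0, 0],
    [1, -5, -0.2, 0, 0],
    [1, -5, -0.2, 0, 0],
    [1, -5, -0.2, 0.5, 0],
    [1, -5, -0.2, 1.8, 0],
    [1, -5, -0.2, 2.5, 0],
    [1, -5, -0.2, 2.7, 0],
    [1, -5, -0.2, 2.7, 0],
    [1, -5, 0, 2.7, 0],
    [1, -5, 0.2, 2.7, 0]
  ]
}}

```text
clock: 13.8
eef_pos: [593.6, -52.5, 147.8]
tool_rot: [-3.138, -0.002, -3.062]
force: [-3.9, -6.2, 12.7]
width: 0.1
gripper_force: 6.5
```

Emit:
{"api": "play_rows", "payload": {
  "targets": [
    [1, -0.15, 0.03, 0, 0],
    [1, -0.3, 0.06, 0, 0],
    [1, -0.4, 0.1, 0, 0],
    [1, -0.4, 0.1, 0, 0]
  ]
}}

```text
clock: 14.2
eef_pos: [594.1, -52.2, 147.7]
tool_rot: [-3.137, -0.01, -3.063]
force: [-10.4, -7.0, 19.7]
width: 0.2
gripper_force: 10.2
```

Emit:
{"api": "play_rows", "payload": {
  "targets": [
    [1, 0.4, 0, 0, 0],
    [1, 0.6, 0, 0, 0],
    [1, 0.6, 0, 0, 0]
  ]
}}

```text
clock: 14.5
eef_pos: [593.3, -51.0, 147.9]
tool_rot: [-3.139, 0.002, -3.062]
force: [-0.8, -3.0, 10.0]
width: -0.1
gripper_force: 4.8
```

Emit:
{"api": "play_rows", "payload": {
  "targets": [
    [1, 0, 0.15, 0, 0],
    [1, 0, 0.3, 0, 0],
    [1, 0, 0.4, 0, 0],
    [1, 0, 0.4, 0, 0]
  ]
}}

```text
clock: 14.9
eef_pos: [593.2, -46.2, 147.9]
tool_rot: [-3.139, 0.002, -3.061]
force: [-0.7, -2.3, 9.3]
width: 0.3
gripper_force: 4.8
```

Emit:
{"api": "play_rows", "payload": {
  "targets": [
    [1, -0.3, 0, 0, 0],
    [1, -0.6, 0, 0, 0],
    [1, -0.9, 0, 0, 0],
    [1, -0.9, 0, 0, 0]
  ]
}}

```text
clock: 15.3
eef_pos: [594.1, -46.4, 147.6]
tool_rot: [-3.139, -0.015, -3.062]
force: [-17.9, -1.8, 26.5]
width: 0.3
gripper_force: 13.2
```

Emit:
{"api": "play_rows", "payload": {
  "targets": [
    [1, 0.8, 0, 0, 0],
    [1, 0.9, 0, -1, 0],
    [1, 0.9, -0.4, -2.7, 0],
    [0, 3, -0.4, -2.7, 0],
    [0, 5.6, -0.4, -2.7, 0],
    [0, 5.6, -0.4, -2.7, 0],
    [0, 5.6, -0.4, -2.7, 0],
    [0, 5.6, -0.4, -2.7, 0]
  ]
}}

```text
clock: 16.1
eef_pos: [546.9, -52.3, 173.9]
tool_rot: [3.141, 0.001, -3.06]
force: [0.6, -0.2, -0.6]
width: 72.1
gripper_force: 0.0
```

```bash
cat > g.py <<'E'
import sys; sys.argv=['f','596.5',sys.argv[1]]
exec(open('f.py').read())
# blue fraction by angle in annulus r 16..24 for the wrist view; correlate with 4-fold model
A={t:cv2.imread(f'pics/r_{t}.png') for t in ('a','b',tag)}
print({t:x.shape for t,x in A.items()})
E
python3 g.py c
```

```text
9635 [551.61 624.95]
{'a': (267, 800, 3), 'b': (266, 798, 3), 'c': (266, 798, 3)}
```

View pics/r_c.png

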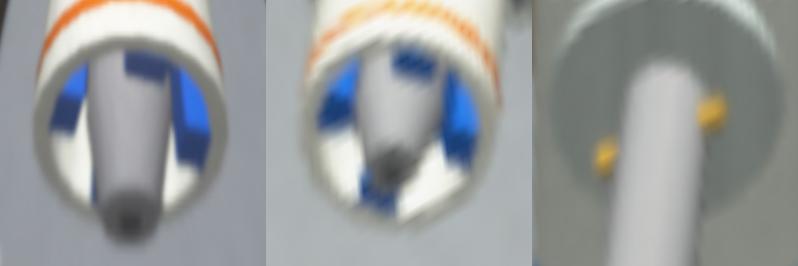

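Now ~30°, overshot; the pin is at ~22°. I'll stroke back 4 mm, then push by gripping the roll from both sides, which gives a cleaner push.

Emit:
{"api": "play_rows", "payload": {
  "targets": [
    [1, -2, -0.1, 0, 0],
    [1, -4.9, -0.1, 0, 0],
    [1, -4.9, -0.1, 0, 0],
    [1, -4.9, -0.1, 0.5, 0],
    [1, -4.9, -0.1, 1.8, 0],
    [1, -4.9, -0.1, 2.4, 0],
    [1, -4.9, -0.1, 2.6, 0],
    [1, -4.9, -0.1, 2.6, 0]
  ]
}}

```text
clock: 17.0
eef_pos: [593.2, -49.5, 147.9]
tool_rot: [3.141, -0.003, -3.061]
force: [-3.7, 0.4, 8.4]
width: -0.2
gripper_force: 4.0
```

Emit:
{"api": "play_rows", "payload": {
  "targets": [
    [1, 0, -0.2, 0, 0],
    [1, 0, -0.4, 0, 0],
    [1, 0, -0.4, 0, 0]
  ]
}}

```text
clock: 17.3
eef_pos: [594.2, -52.9, 148.0]
tool_rot: [3.141, -0.001, -3.06]
force: [-2.4, 1.7, 7.7]
width: 0.1
gripper_force: 3.5
```

Emit:
{"api": "play_rows", "payload": {
  "targets": [
    [1, 0, 0, -1, 0],
    [0, 0, 0.15, -2.5, 0],
    [0, 0, 0.15, -2.5, 0],
    [0, 0, 0.15, -2.5, 0],
    [0, 0, 0.15, -2.5, 0],
    [0, 0, 0.15, -1, 0],
    [0, 0, 0.15, 2, 0],
    [0, 0, 0.15, 4.5, 0],
    [0, 0, 0.15, 4.9, 0],
    [0, 0, 0.15, 4.9, 0]
  ]
}}

```text
clock: 18.3
eef_pos: [594.3, -52.0, 97.8]
tool_rot: [3.141, -0.002, -3.06]
force: [1.2, 0.1, -0.0]
width: 85.7
gripper_force: 0.0
```

Emit:
{"api": "play_rows", "payload": {
  "targets": [
    [0.5, 0, 0, 0, 0],
    [0.5, 0, 0, 0, 0],
    [0.5, 0, 0, 0, 0],
    [0.5, -0.2, 0, 0, 0],
    [0.5, -0.4, 0, 0, 0],
    [0.5, -0.4, 0, 0, 0]
  ]
}}

```text
clock: 18.9
eef_pos: [597.1, -51.0, 99.8]
tool_rot: [3.141, -0.004, -3.06]
force: [-5.8, 2.2, 9.9]
width: 58.5
gripper_force: 64.9
```

Emit:
{"api": "play_rows", "payload": {
  "targets": [
    [0.5, 0, 0, -0.25, 0],
    [0.5, -0.2, 0, -0.25, 0],
    [0.5, -0.4, 0, -0.25, 0],
    [0.5, -0.4, 0, -0.25, 0]
  ]
}}

```text
clock: 19.3
eef_pos: [603.7, -51.3, 101.2]
tool_rot: [3.142, 0.001, -3.06]
force: [0.6, 0.7, -0.5]
width: 58.4
gripper_force: 64.5
```

It slipped past the pin. Continuing gently to the flange.

Emit:
{"api": "play_rows", "payload": {
  "targets": [
    [0.5, -0.15, 0, 0, 0],
    [0.5, -0.3, 0, 0, 0],
    [0.5, -0.4, 0, 0, 0],
    [0.5, -0.4, 0, 0, 0]
  ]
}}

```text
clock: 19.7
eef_pos: [605.1, -51.1, 101.0]
tool_rot: [3.141, -0.004, -3.06]
force: [-4.9, 1.4, 2.5]
width: 59.0
gripper_force: 65.3
```

Emit:
{"api": "play_rows", "payload": {
  "targets": [
    [0.5, -0.1, 0, 0, 0],
    [0.5, -0.2, 0, 0, 0],
    [0.5, -0.2, 0, 0, 0]
  ]
}}

```text
clock: 20.0
eef_pos: [605.2, -51.1, 101.0]
tool_rot: [3.141, -0.008, -3.06]
force: [-9.6, 0.9, 7.3]
width: 58.7
gripper_force: 65.7
```

Emit:
{"api": "play_rows", "payload": {
  "targets": [
    [0.5, 0.2, 0, 0, 0],
    [0, 0.2, 0, 0, 0],
    [0, 0.2, 0, 0, 0],
    [0, 0.2, 0, 0, 0],
    [0, 0.2, 0, -3, 0],
    [0, 0.2, 0, -7, 0],
    [0, 2, 0, -7.3, 0],
    [0, 6, 0, -7.3, 0],
    [0, 6, 0, -7.3, 0],
    [0, 6, 0, -7.3, 0]
  ]
}}

```text
clock: 21.0
eef_pos: [549.3, -56.1, 174.7]
tool_rot: [-3.141, 0.001, -3.061]
force: [1.0, -0.2, -0.9]
width: 85.4
gripper_force: 0.0
```

```bash
python3 g.py d
cat > k.py <<'E'
from h import *
np.set_printoptions(precision=2,suppress=True)
# rear rim of roll along axis vs spindle tip, from wrist depth, in labeller axes
u=np.array([np.cos(.083),np.sin(.083),0]);v=np.array([-u[1],u[0],0])
print(ctrl.read_state()['eef_pos'])
for n in ['wrist','side','scene']:
    im,d,c,T=grab(n);P=cloud(d,c,T).reshape(-1,3);w=P-np.array([600,-50,0]);a=w@u;b=w@v
    m=(abs(b)<8)&(P[:,2]>115)&(P[:,2]<128);m2=(abs(b)<18)&(P[:,2]>80)&(P[:,2]<112)
    print(n,'roll rear/front',np.percentile(a[m&(a>-60)],[0.5,2,98]) if m.sum()>9 else 0,'tip',np.percentile(a[m2&(a>-65)],[.5,2]) if m2.sum()>9 else 0, 'flange x', np.percentile(a[(abs(b)<36)&(P[:,2]>127)&(P[:,2]<131)&(a>20)],[1,5,20]) if n!='wrist' else '')
E
python3 k.py
```

```text
9168 [551.68 629.14]
{'a': (267, 800, 3), 'b': (266, 798, 3), 'd': (266, 798, 3)}
[550.8  -55.73 174.67]
wrist roll rear/front [-29.13 -28.92  22.83] tip [-49.17 -48.94] flange x 
side roll rear/front [-27.89 -26.39 421.82] tip [-47.79 -47.49] flange x [43.6  50.66 60.82]
scene roll rear/front [-30.43 -29.26 387.15] tip [-49.92 -49.56] flange x [86.77 89.62 93.78]
```

View pics/r_d.png

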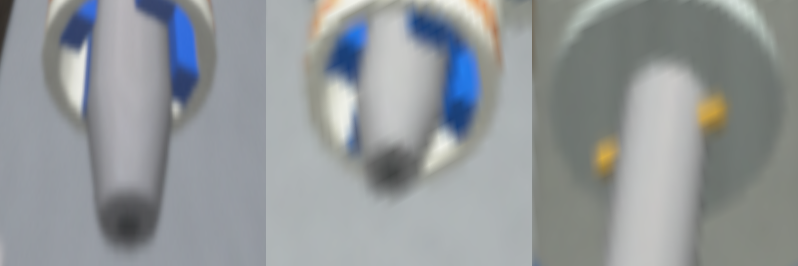

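Rear end to spindle tip measures 20 mm in all three cameras (90 − 70 = 20), so the roll is fully home. The view agrees, with slots near the pin's tilt. On to the trigger.

Emit:
{"api": "play_rows", "payload": {
  "targets": [
    [0, 0, 0, -3, 8],
    [0, 0, -1, -5, 16],
    [0, -1, -3, -5, 24],
    [0, -2.5, -5, -5, 32],
    [0, -4, -7, -5, 40],
    [0, -5.5, -9, -5, 48],
    [0, -7, -10, -5, 56],
    [0, -8, -11, -5, 64],
    [0, -9, -11.3, -5, 72],
    [0, -9.5, -11.3, -5, 80]
  ]
}}

```text
clock: 22.25
eef_pos: [654.4, -161.3, 223.8]
tool_rot: [3.141, 0.001, 1.821]
force: [0.3, 0.5, 0.6]
width: 85.3
gripper_force: 0.0
```

Emit:
{"api": "play_rows", "payload": {
  "targets": [
    [0, 0, 0, 0, 8],
    [0, 0, 0, 0, 10],
    [0, 0, 0, 0, 10],
    [0, 0, 0, 0, 10]
  ]
}}

```text
clock: 22.65
eef_pos: [653.1, -160.6, 224.1]
tool_rot: [-3.141, -0.0, 1.654]
force: [0.7, 0.4, 0.6]
width: 85.2
gripper_force: 0.0
```

```bash
cat > m.py <<'E'
from h import *
np.set_printoptions(precision=2,suppress=True)
u=np.array([np.cos(.083),np.sin(.083),0]);v=np.array([-u[1],u[0],0])
s=ctrl.read_state();print(s['eef_pos'],s['tool_rot'],s['qpos'])
e=(s['eef_pos']-np.array([600,-50,0]));print('tcp a,b',e@u,e@v)
im,d,c,T=grab('wrist');save('m',im);col=im.reshape(-1,3).astype(int)
P=cloud(d,c,T).reshape(-1,3);w=P-np.array([600,-50,0]);a=w@u;b=w@v
red=(col[:,0]>110)&(col[:,1]<80)&(P[:,2]>60)&(abs(b+113)<30)
m=(P[:,2]>115)&(P[:,2]<135)&(abs(b+113)<30)&(a>10)&(a<110)
for k,x in (('red',red),('redtop',red&(P[:,2]>115)),('all top',m),('nonred top',m&~red)):
    print(k,x.sum(),*( [np.percentile(a[x],[1,50,99]),np.percentile(b[x],[1,50,99]),np.percentile(P[x,2],[50,98])] if x.sum()>5 else []))
E
python3 m.py
```

```text
[ 653.12 -160.57  224.14] [-3.14 -0.    1.65] [ 0.04  0.71  0.28  1.49 -0.22  0.98  0.46]
tcp a,b 43.76935870456929 -114.59753738765296
red 494 [23.69 29.51 35.38] [-122.77 -111.87 -102.57] [122.04 123.72]
redtop 493 [23.7  29.51 35.38] [-122.77 -111.86 -102.57] [122.04 123.72]
all top 1867 [24.38 60.77 76.86] [-124.87 -111.05  -99.14] [123.92 126.7 ]
nonred top 1374 [33.17 64.78 77.04] [-124.88 -110.53  -99.1 ] [124.73 126.77]
```

View pics/m.png

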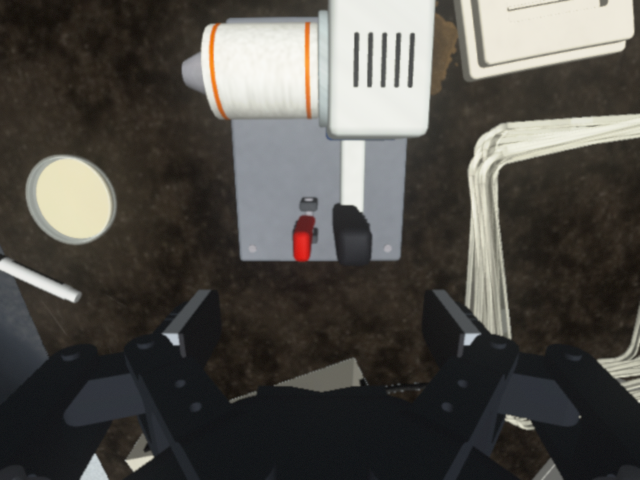

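The view shows the roll seated against the flange (318,70). The trigger is at (303,238) and the grip at (352,235), free between the jaw lines. Grip back is at a≈78, so the squeezed centre is ≈57.

Emit:
{"api": "play_rows", "payload": {
  "targets": [
    [0, 0.25, 1.3, 2, 0],
    [0, 0.25, 1.3, 5, 0],
    [0, 0.25, 1.3, 8, 0],
    [0, 0.25, 1.3, 10, 0],
    [0, 0.25, 1.3, 10.9, 0],
    [0, 0.25, 1.3, 10.9, 0],
    [0.2, 0.25, 1.3, 10.9, 0],
    [0.4, 0.25, 1.3, 10.9, 0],
    [0.4, 0.25, 1.3, 10.9, 0]
  ]
}}

```text
clock: 23.6
eef_pos: [664.3, -157.9, 116.6]
tool_rot: [-3.139, 0.0, 1.652]
force: [-5.6, -0.3, 5.1]
width: 51.4
gripper_force: 3.2
```

Emit:
{"api": "play_rows", "payload": {
  "targets": [
    [0.5, 0, 0, 0, 0],
    [0.55, 0, 0, 0, 0],
    [0.6, 0, 0, 0, 0],
    [0.6, 0, 0, 0, 0],
    [0.6, 0, 0, 0, 0],
    [0.6, 0, 0, 0, 0]
  ]
}}

```text
clock: 24.2
eef_pos: [667.4, -157.7, 117.7]
tool_rot: [3.138, 0.001, 1.653]
force: [2.9, -1.3, 6.8]
width: 39.2
gripper_force: 60.6
```

Fully squeezed: width 39 mm, stalled at 60 N. Releasing and rising clear.

Emit:
{"api": "play_rows", "payload": {
  "targets": [
    [0.6, 0, 0, 0, 0],
    [0.4, 0, 0, 0, 0],
    [0.2, 0, 0, 0, 0],
    [0, 0, 0, 0, 0],
    [0, 0, 0, 0, 0],
    [0, 0, 0, 0, 0],
    [0, 0, -0.4, -2, 0],
    [0, 0, -1.3, -6, 0],
    [0, 0, -1.3, -10, 0],
    [0, 0, -1.3, -11, 0]
  ]
}}

```text
clock: 25.2
eef_pos: [655.4, -159.6, 232.3]
tool_rot: [3.132, 0.003, 1.651]
force: [0.5, -0.1, -0.0]
width: 85.4
gripper_force: 0.0
```

Emit:
{"api": "play_rows", "payload": {
  "targets": [
    [0, 0, 0, 0, 0],
    [0, 0, 0, 0, 0]
  ]
}}

```text
clock: 25.4
eef_pos: [652.4, -157.9, 225.2]
tool_rot: [-3.141, -0.001, 1.652]
force: [0.9, -0.2, -0.1]
width: 85.8
gripper_force: 0.0
```

```bash
sed -i "s/save('m'/save('m2'/" m.py; python3 m.py; python3 k.py; python3 a.py | grep -E "^(scene|side)|bottle|petri|coverslip"
```

```text
[ 652.43 -157.87  225.2 ] [-3.14 -0.    1.65] [ 0.04  0.71  0.28  1.49 -0.22  0.98  0.46]
tcp a,b 43.30550409789141 -111.84488794536344
red 478 [23.75 29.56 35.48] [-122.65 -111.83 -102.54] [122.07 123.74]
redtop 478 [23.75 29.56 35.48] [-122.65 -111.83 -102.54] [122.07 123.74]
all top 1839 [24.15 60.64 77.04] [-124.7  -110.99  -99.16] [123.96 126.68]
nonred top 1361 [30.51 64.63 77.2 ] [-124.86 -110.57  -99.12] [124.76 126.74]
[ 652.04 -157.72  224.25]
wrist roll rear/front [-28.21 -27.   105.85] tip [-48.37 -48.02] flange x 
side roll rear/front [-28.03 -26.53 422.49] tip [-47.82 -47.36] flange x [43.67 50.57 60.57]
scene roll rear/front [-30.76 -29.38 421.37] tip [-50.4  -49.41] flange x [41.11 45.81 57.86]
scene 55.368986977956816 [  24.7 -177.5  815.5] [ 0.6  0.3 -0.8]
cleaner_bottle 0.78 [312.4 159.1 328.7 201.3] [746.6 187.6  50.4] [734.1 181.2   5.9] [768.9 205.  105. ]
petri_dish 0.64 [377.  357.9 432.8 407.9] [ 394.  -166.8   15.6] [ 354.5 -206.3    9.9] [ 437.2 -126.2   18.7]
side 43.03584325965444 [ 588.2 -753.9  847.5] [-0.   0.7 -0.7]
cleaner_bottle 0.67 [438.7 177.3 459.2 232.9] [766.1 190.8  94.4] [752.5 181.4  29. ] [786.5 216.6 152.6]
petri_dish 0.64 [209.1 348.8 262.2 381.8] [ 392.3 -155.    15.2] [ 358.1 -189.1   12.4] [ 435.1 -124.3   18.3]
petri_dish 0.95 [ 28.8 158.8 116.7 244.4] [ 401.7 -161.5   15.7] [ 358.2 -203.4    7. ] [ 441.7 -122.2   17.2]
```

The trigger is back at rest, the roll is still home, the bystanders haven't moved, and the gripper is clear.

```bash
python3 -c "
from cell import ctrl
print(ctrl.finish_job())"
```

```text
the job is handed in; nothing more can be done
None
```

I loaded the label roll fully home on the spindle, squeezed the feed trigger to its stop and let it spring back, and handed the job in at about 26 s of the 72 s; no verdict came back, but the last camera check showed the roll seated, the trigger at rest, the gripper clear, and the bottle and petri dish unmoved (the coverslip box wasn't detected in that check, but the arm never went near it).

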